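Latch the transformer and hold its tray up on the lever jack

ROBOT

A 6-joint arm with a two-finger parallel gripper is mounted at the origin on the work surface. World frame = base frame: x ahead of the robot, y to its left, z up, the work surface at z = 0. Lengths are in m, angles in rad, forces in N, time in s.
With the tool pointing down it reaches from about 0.35 to 0.975 m from the base axis. Payload 4.9 kg.
Tool frame: the origin (TCP) lies on the centre line of the jaws, within the pads' length; the fingertips stand 8 mm ahead of it and the grasp point (between the pads) lies 11 mm behind it; z points along the fingers, y is the direction in which the jaws open and shut (so a half turn about z gives the same grasp; the last joint's range is limited). The gripper opens to 85 mm and grips with 20 to 120 N. Pads are 22 mm wide; open, the fingers measure 114 mm over their backs; the gripper's body (76 mm by 85 mm) begins 54 mm behind the grasp point. The pads swing forward as they close: fully open they stand 13 mm farther back than shut.
Start: joints at [-1.261, 0.053, 1.613, -0, 1.476, -0.119], TCP at [0.26, -0.568, 0.239] pointing down, gripper open.
Joint ranges: [-3.01, 3.01], [-1.01, 2.22], [0.06, 2.58], [-1.02, 4.17], [0.09, 2.62], [-3.14, 3.14]. Speed limits (rad/s): [2.57, 2.57, 3.14, 3.14, 3.14, 3.14].

INTERFACE

Orientations are given as a rotation vector (axis times angle).
In Python, from station import get_obs, get_image, calibration, finish_job gives the robot as it stands. The module is installed in compiled form; this text tells all that it offers.
- The arm moves only by the shell command python3 -m jog 'ROWS' [FORCE]. ROWS is JSON, a list of rows, each a list of 7 numbers: the shift along the tool's x, y, z in cm, then the turn, a rotation vector about the tool's x, y, z in rad, then the closure in counts, from 0 (fully open) to 255 (shut). In form: [[dx, dy, dz, ax, ay, az, jaw], ...]. A call has 1 to 8 rows; each row is the pose to reach, as a shift and turn from the pose measured when the call began, along the tool's axes at that moment; what a row does not reach only later rows make up. A row lasts 1/12 s, in which the tool goes at most 41.7 mm and 7.16 degrees, less where a joint would pass 70% of its speed; a pose out of reach is approached as far as the arm can. A call with a gripper value outside its range is refused whole. The fingers move at their own pace and stop on an object; FORCE is the grip in N (left out, the last holds). Time passes only in rows, so rows that repeat a pose let the fingers close. It gives the time, the measured TCP pose, the force and the opening at its end, in the units of the state.
- get_obs(): the state, without advancing time (a new reading comes with each control period).
- get_image(name): name is "scene" or "top" or "wrist"; returns the picture (400x640x3 uint8, red, green, blue); there is no depth.
- calibration(name): a dict with "vfov" (degrees; the focal length in pixels is half the picture's height over the tangent of half this angle, whatever the lens; pixels are square), "cx", "cy" (the principal point, pixels), "dist_coeffs" ([k1, k2, p1, p2, k3] as OpenCV has them; the pictures are not rectified), "R" (3x3) and "t" (3): a world point X has camera coordinates R X + t. Camera axes: x right, y down, z forward; pixel columns grow to the right and rows downward; lengths in m; the calibration is good to about 2 mm. A picture is of the moment at which its call begins: read the wrist's pose just before it. calibration takes no time and is no camera call; for the wrist camera it gives the pose at the moment of the call.
- finish_job(): hands the job in, once; it reports no verdict.
The state is a dict: "t": time; "q": joint angles; "dq": joint speeds; "effort": joint torques, N m; "tool_pos": TCP position; "tool_rot": TCP orientation; "contact_force": force on the tool from outside, world axes, zero at the start; "wrist_torque": the same for the moment, N m; "opening": finger opening in m.
Only numpy, scipy, OpenCV 4.12 (cv2) and the standard library are available. Lean on these libraries where they do the work, as an engineer would, in place of code of your own. Each camera call takes 0.05 s, during which the arm holds its last target. There are 200 camera calls.

TASK

First swing the steel latch bar fully shut over the transformer's foot, into its red catch; then stand the red lever jack flat on the bench with its round saddle centred under the red dot of the tray's yellow lift lug, and let go of it. Give the jack at least one full trial stroke (handle all the way down, which lifts the tray, then fully back up), then press the handle all the way down again and finish while holding it down, with the tray up on the saddle and the hand touching only the jack. Keep the transformer in its place and leave the other things on the bench alone.

Things in the scene. Friction and masses are not known exactly. Their poses are not given: they have to be found in the camera images.
- rig: Tilting fixture, fixed to the bench: a grey stand carrying an aluminium tray 190 (x) x 150 (y) mm, its plate 52 to 60 mm above the bench. Origin: on the bench under the tray's centre. Its -y side carries the yellow lift lug; the tray's hinge runs along its +y edge. The stand itself reaches no farther than 60 mm to -y, so the bench below the lug is free.
- tray (a joint): Tilt of the tray about its +y edge, rad: 0 lying down (as at the start), growing as the lug side rises; the jack's full stroke lifts it about 0.11. It falls back under its own weight.
- lift_point (a point): Point on the underside of the yellow lift lug, straight below the red dot (22 mm wide) on its top. The lug, 50 mm wide (x) and 8 mm thick, sticks out horizontally from the tray's -y edge by 51 mm; the point lies 103 mm from the rig's origin along the rig's -y, and its underside is 52 mm above the bench when the tray is down. Its axes are the tray's.
- latch (a joint): Angle of the latch bar about its upright pin, rad: 0 shut (bar along the rig's y over the transformer's foot, its end in the red C-shaped catch, against a stop), growing as it swings out towards the rig's -x. It starts open by 0.55 to 1.0; a stiff pin (about 0.05 N m) holds it where it is left. The bar is 14 mm wide, 7 mm thick, 69 to 76 mm above the bench.
- latch_knob (a point): On the axis of the red upright round knob on the latch bar, 18 mm in diameter, 40 mm tall (76 to 116 mm above the bench with the tray down), 115 mm from the pin; this point is 102 mm above the bench, at the height to grip. When shut the knob stands 34 mm from the transformer's core; with fingers on its two sides along the rig's y there is free room.
- latch_hinge (a point): Point on the axis of the latch's upright pin, 102 mm above the bench (fixed to the rig, at -64, +60 mm in the rig's frame).
- transformer: Dark steel control transformer, 0.5 to 1 kg, loose on the tray: steel foot plate 146 (x) x 84 (y) x 4 mm, core 60 x 84 mm, 68 mm high in all. Origin: centre of its underside, 60 mm above the bench.
- jack: Red lever jack, 0.6 to 0.85 kg, loose on the bench: base plate 210 (x) x 76 (y) x 8 mm from -110 to +100 mm in x. Origin: underside of the base, below the handle's pivot and between the two cheeks, a block 44 (x) x 40 (y) mm and 66 mm tall about the origin to grip across y from above (clear of the base above 8 mm). The saddle is at +80 mm in x; the handle goes to -x and stands tilted up 0.3 rad at rest, passing between the cheeks without exceeding their top there.
- saddle_top (a point): Centre of the top of the jack's round steel saddle, 32 mm in diameter, at +80 mm along the jack's x; 40 mm above the jack's underside at rest (12 mm below the lug), rising 33 mm at the full stroke.
- handle (a joint): Angle of the jack's handle, rad: 0 up (rest), 0.6 fully down at its stop. Pressing it down lifts the saddle by 55 mm per rad; a spring and the load push it back up when released. It takes about 2 N at the pad without load and about 4 to 7 N under the tray; the handle's pivot is 52 mm above the jack's underside.
- handle_pad (a point): Centre of the top face of the black round pad (40 mm in diameter) at the handle's end, to be pressed down from above. About 97 mm from the jack's origin along its -x and 93 mm above its underside at rest; at the full stroke 103 mm along -x and 31 mm above its underside. Gripper shut, its tips on the pad's centre are enough.
- contactor: Bystander: black contactor 75 x 46 x 80 mm on the bench, origin under its centre. Leave alone.
- terminals: Bystander: grey and yellow terminal strip 44 x 170 x 42 mm, origin under its centre. Leave alone.
- screwdriver: Bystander: screwdriver with black handle lying on the bench. Leave alone.
- blue_bin: Bystander: open blue bin 150 x 100 x 70 mm with small parts, origin under its centre. Leave alone.
- small_coil: Bystander: small steel-cored coil 66 x 50 x 50 mm, origin under its centre. Leave alone.
There are look-alikes about, which are no part of the job. There is more than one size of the transformer; the one meant has the size given above. What is meant by the jack is not green, and is the larger of those in its own colour.

How it is judged:
By the outcome, as a careful person would: the job done as asked, in the order asked, and still so for the second after the job is handed in, while the arm keeps its last pose, push and grip.
It also fails if it takes over 72 s, if anything falls off the work surface, if the arm or the gripper's body presses on something with over 40 N, if the wrist force passes 120 N, or if a joint passes its speed limit or range.

## Working session

There is one attempt and no reset: what is moved stays moved. The work goes in short steps, Python scripts to look and compute and a shell command to move; the robot and the scene stay as the last step left them, time stands still between calls to the robot, and variables do not carry over. Pictures are saved under pics/ and viewed, about 8 in all and at most 12, crops included, and the job is handed in when it is done.

```bash
mkdir -p pics
cat > h.py <<'E'
import numpy as np, cv2
from scipy.spatial.transform import Rotation as R
from station import get_obs, get_image, calibration
def K(c):
    f=200/np.tan(np.radians(c["vfov"])/2); return np.array([[f,0,c["cx"]],[0,f,c["cy"]],[0,0,1.]])
def ray(c,uv,z):
    "pixels -> world points on plane z"
    p=cv2.undistortPoints(np.array(uv,float).reshape(-1,1,2),K(c),np.array(c["dist_coeffs"])).reshape(-1,2)
    Rm=np.array(c["R"]);t=np.array(c["t"]);o=-Rm.T@t
    d=np.c_[p,np.ones(len(p))]@Rm
    z=np.broadcast_to(z,(len(p),))
    return o+d*((z-o[2])/d[:,2])[:,None]
def proj(c,X):
    return cv2.projectPoints(np.array(X,float).reshape(-1,1,3),cv2.Rodrigues(np.array(c["R"]))[0],np.array(c["t"],float),K(c),np.array(c["dist_coeffs"]))[0].reshape(-1,2)
def save(im,name): cv2.imwrite("pics/"+name,cv2.cvtColor(im,cv2.COLOR_RGB2BGR))
def totool(pt):
    "world target for TCP -> tool shift cm"
    o=get_obs(); return R.from_rotvec(o["tool_rot"]).inv().apply(np.array(pt)-o["tool_pos"])*100
E
python3 - <<'E'
from h import *
o=get_obs(); print(o["t"],o["tool_pos"],R.from_rotvec(o["tool_rot"]).as_matrix().round(3).tolist(),o["contact_force"])
for n in ("top","scene"):
    im=get_image(n); save(im,n+"0.png"); np.save(n+"0.npy",im)
    c=calibration(n); print(n,-np.array(c["R"]).T@c["t"],c["dist_coeffs"],c["vfov"],np.round(c["R"],3).tolist())
a=np.load("top0.npy");b=np.load("scene0.npy")
E
```

```text
0.0 [ 0.25968002 -0.56783903  0.23804765] [[0.909, 0.416, -0.001], [0.416, -0.909, 0.002], [0.0, -0.002, -1.0]] [ 0.22222553 -0.15010321  0.91805834]
top [ 0.29103212 -0.09589167  1.69812568] [-0.07049556  0.          0.          0.          0.        ] 47.6082332426647 [[-0.008, -1.0, 0.002], [-0.991, 0.008, -0.133], [0.133, -0.003, -0.991]]
scene [ 1.29801697 -0.40462641  1.2526927 ] [0.00520538 0.         0.         0.         0.        ] 45.61656939878841 [[0.405, 0.914, -0.01], [0.739, -0.334, -0.585], [-0.538, 0.23, -0.811]]
```

View pics/top0.png

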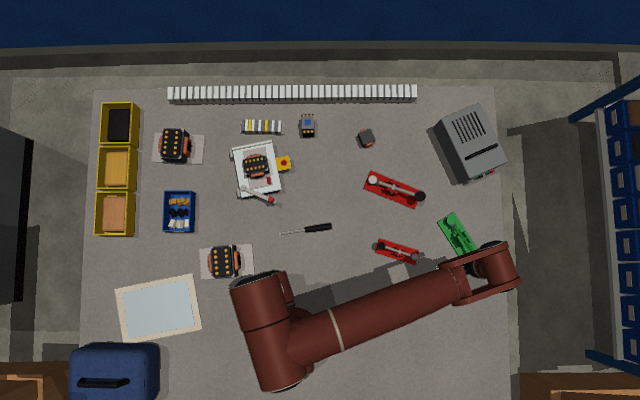

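View pics/scene0.png

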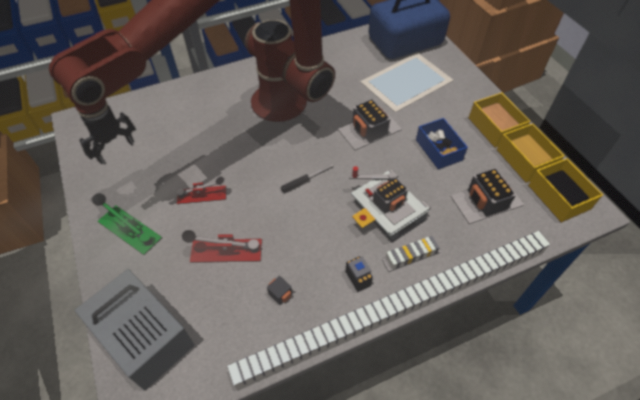

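Top view: the rig is at (257,168) with its lug at (284,162) and the latch knob near (270,200). There are two red jacks: the larger at (394,189) and a smaller one at (397,250). The green one at (460,238) is excluded. The transformer on the tray is the one meant; those at (174,145) and (225,262) sit on the bench. I'll confirm both in one enlarged crop.

Run:
```python
from h import *
a=np.load("top0.npy")
c1=cv2.resize(a[130:215,220:310],None,fx=6,fy=6,interpolation=cv2.INTER_CUBIC)  # 540x510
c2=cv2.resize(a[160:265,355:435],None,fx=4.857,fy=4.857,interpolation=cv2.INTER_CUBIC)[:510]
m=np.hstack([c1[:510],c2]);print(m.shape); m=cv2.resize(m,(800,int(m.shape[0]*800/m.shape[1])));print(m.shape)
save(m,"crop1.png")
```

```text
(510, 929, 3)
(439, 800, 3)
```

View pics/crop1.png

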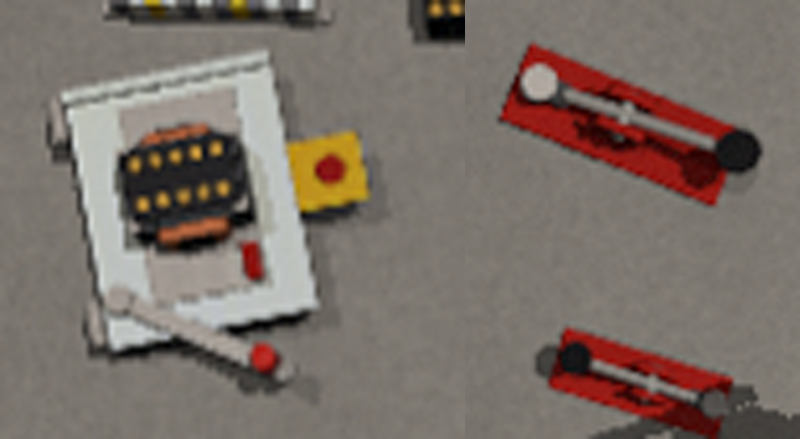

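The larger red jack has its saddle at top-image (372.7,179.6) and its pad at (420.3,195.9). The smaller red one is about 60% of its length. The rig shows the red dot at (283.9,162.7), the knob at (271.1,199.3) and the pin at (243,188).

Run:
```python
from h import *
c=calibration("top")
P=ray(c,[[283.4,162.2],[270.6,198.8],[242.5,187.6],[231.5,148],[271.4,140.2],[281,188.5],[240.8,197.2],[372.2,179.1],[419.8,195.4]],[.06,.116,.08,.06,.06,.06,.06,.04,.093])
n="dot knob pin c1 c2 c3 c4 saddle pad".split()
for a,b in zip(n,P): print(a,b.round(4))
ctr=P[3:7].mean(0); print("ctr",ctr)
e1=(P[5]+P[4]-P[3]-P[6]);e2=(P[3]+P[4]-P[5]-P[6]);print("sizes",np.linalg.norm(e1)/2,np.linalg.norm(e2)/2)
# tray -y dir=e1 ; rig x = e2? 
print("rig -y ang",np.arctan2(e1[1],e1[0]),"e2 ang",np.arctan2(e2[1],e2[0]), "ctr->dot",np.arctan2(*(P[0]-ctr)[[1,0]]),np.linalg.norm(P[0]-ctr))
j=P[7]-P[8];print("jack yaw",np.arctan2(j[1],j[0]),np.linalg.norm(j[:2]))
k=P[1]-P[2];print("latch len",np.linalg.norm(k[:2]),"ang",np.arctan2(k[1],k[0]))
```

```text
dot [0.6333 0.0295 0.06  ]
knob [0.4908 0.0699 0.116 ]
pin [0.5369 0.1757 0.08  ]
c1 [0.6888 0.2223 0.06  ]
c2 [0.717  0.0743 0.06  ]
c3 [0.5355 0.038  0.06  ]
c4 [0.5046 0.1848 0.06  ]
saddle [ 0.5711 -0.2987  0.04  ]
pad [ 0.5017 -0.462   0.093 ]
ctr [0.61144487 0.12984588 0.06      ]
sizes 0.15034222683545867 0.18657784376382894
rig -y ang -1.3729527091867644 e2 ang 0.1993834928745064 ctr->dot -1.3561814651230157 0.10273991927449859
jack yaw 1.1690134555166405 0.17744536444694933
latch len 0.11540705890891909 ang -1.9820910281892563
```

```bash
python3 -m jog '[[23.7,-24.2,0,0,0,0.84,0],[23.7,-24.2,0,0,0,0.84,0],[23.7,-24.2,0,0,0,0.84,0],[23.7,-24.2,0,0,0,0.84,0],[23.7,-24.2,0,0,0,0.84,0],[23.7,-24.2,0,0,0,0.84,0],[23.7,-24.2,0,0,0,0.84,0],[23.7,-24.2,0,0,0,0.84,0]]'
python3 - <<'E'
from h import *
print(totool([.491,.07,.2]),get_obs()["q"])
E
```

```text
t: 0.77
tool_pos: [0.3713, -0.2564, 0.2382]
tool_rot: [-3.072, 0.648, 0.002]
contact_force: [1.1, 0.4, -0.5]
opening: 0.0851
[ -2.21627427 -34.68392825   3.88226499] [-7.70063882e-01 -3.82717284e-01  1.99982593e+00  9.98217718e-04
  1.52651623e+00  1.21615678e+00]
```

```bash
python3 -m jog '[[-2.2,-34.7,3.9,0,0,0,0],[-2.2,-34.7,3.9,0,0,0,0],[-2.2,-34.7,3.9,0,0,0,0],[-2.2,-34.7,3.9,0,0,0,0],[-2.2,-34.7,3.9,0,0,0,0],[-2.2,-34.7,3.9,0,0,0,0],[-2.2,-34.7,3.9,0,0,0,0],[-2.2,-34.7,3.9,0,0,0,0]]'
python3 -m jog '[[0,0,0,0,0,0,0],[0,0,0,0,0,0,0]]'
python3 - <<'E'
from h import *
print(totool([.491,.07,.2]))
c=calibration("wrist"); im=get_image("wrist"); save(im,"w1.png")
print(-np.array(c["R"]).T@c["t"]); print(proj(c,[[.4908,.0699,.116],[.6333,.0295,.06],[.5369,.1757,.08]]).round(1))
E
```

```text
t: 1.43
tool_pos: [0.4849, 0.0551, 0.2014]
tool_rot: [-3.072, 0.647, 0.002]
contact_force: [0.7, -0.4, -0.5]
opening: 0.0853
t: 1.6
tool_pos: [0.4844, 0.0572, 0.2003]
tool_rot: [-3.074, 0.64, 0.005]
contact_force: [0.1, 0.1, -0.5]
opening: 0.0852
[ 0.09235174 -1.43629713  0.02654449]
[0.56033447 0.02392625 0.33407937]
[[302.7 209.7]
 [278.6  10.9]
 [174.2 195. ]]
```

View pics/w1.png

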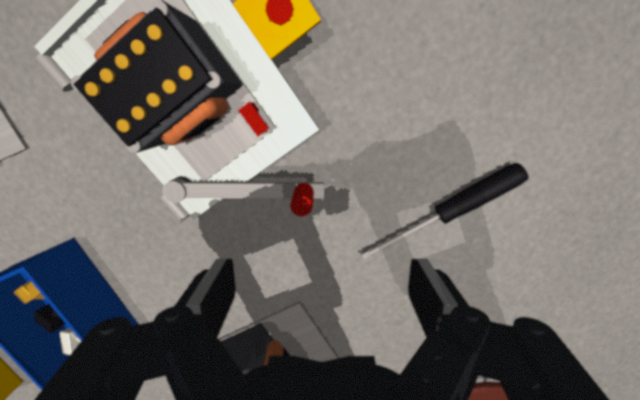

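Knob top at about (302,206), dot at (279,10) and pin at (174,190) all match my projections within 5 px. I'm going down onto the knob and gripping it along the bar.

```bash
python3 -m jog '[[0.1,-1.4,3,0,0,0,0],[0.1,-1.4,6,0,0,0,0],[0.1,-1.4,9,0,0,0,0],[0.1,-1.4,10.9,0,0,0,0],[0.1,-1.4,10.9,0,0,0,80],[0.1,-1.4,10.9,0,0,0,160],[0.1,-1.4,10.9,0,0,0,255],[0.1,-1.4,10.9,0,0,0,255]]' 30
python3 -m jog '[[0,0,0,0,0,0,255],[0,0,0,0,0,0,255],[0,0,0,0,0,0,255],[0,0,0,0,0,0,255]]'
python3 - <<'E'
from h import *
o=get_obs(); M=R.from_rotvec(o["tool_rot"]); p=np.array(o["tool_pos"])
pin=np.array([.5369,.1757]);v=p[:2]-pin;print(np.linalg.norm(v),np.arctan2(v[1],v[0]),M.as_matrix().round(3).tolist())
a0=np.arctan2(v[1],v[0]);r=np.linalg.norm(v)
T=-1.371+.01
for a in np.linspace(a0,T,9)[1:]:
    q=np.r_[pin+r*np.array([np.cos(a),np.sin(a)]),p[2]]
    print((M.inv().apply(q-p)*100).round(2),round(-(a-a0),3))
E
```

```text
t: 2.32
tool_pos: [0.4924, 0.0678, 0.094]
tool_rot: [-3.073, 0.645, -0.002]
contact_force: [0.8, 0.9, 0.3]
opening: 0.0384
t: 2.65
tool_pos: [0.4948, 0.0698, 0.0964]
tool_rot: [-3.067, 0.644, -0.011]
contact_force: [4.3, 7.4, -0.0]
opening: 0.0169
0.11395232165063053 -1.9489737147539965 [[0.915, -0.402, 0.009], [-0.403, -0.915, 0.006], [0.005, -0.009, -1.0]]
[ 0.84 -0.06  0.01] -0.073
[ 1.66 -0.18  0.01] -0.147
[ 2.48 -0.37  0.02] -0.22
[ 3.28 -0.61  0.02] -0.294
[ 4.06 -0.91  0.03] -0.367
[ 4.82 -1.26  0.04] -0.441
[ 5.55 -1.68  0.05] -0.514
[ 6.25 -2.14  0.05] -0.588
```

```bash
python3 -m jog '[[0.85,-0.06,0,0,0,-0.07,255],[1.65,-0.18,0,0,0,-0.15,255],[2.5,-0.37,0,0,0,-0.22,255],[3.3,-0.6,0,0,0,-0.29,255],[4.05,-0.9,0,0,0,-0.37,255],[4.8,-1.25,0,0,0,-0.44,255],[5.55,-1.7,0,0,0,-0.51,255],[5.55,-1.7,0,0,0,-0.51,255]]'
python3 - <<'E'
from h import *
o=get_obs(); M=R.from_rotvec(o["tool_rot"]); p=np.array(o["tool_pos"])
pin=np.array([.5369,.1757]);v=p[:2]-pin;print(np.linalg.norm(v),np.arctan2(v[1],v[0]),M.as_matrix().round(3).tolist())
a0=np.arctan2(v[1],v[0]);r=np.linalg.norm(v)
for a in (-1.371,-1.35,-1.33,-1.31):
    q=np.r_[pin+r*np.array([np.cos(a),np.sin(a)]),p[2]]
    print(a,(M.inv().apply(q-p)*100).round(2),round(-(a-a0),3))
E
```

```text
t: 3.32
tool_pos: [0.5531, 0.0619, 0.0967]
tool_rot: [-3.135, -0.153, -0.014]
contact_force: [0.3, -5.3, -5.4]
opening: 0.0171
0.1149341549802587 -1.4292985069776607 [[0.995, 0.097, 0.009], [0.097, -0.995, 0.004], [0.009, -0.003, -1.0]]
-1.371 [ 0.67 -0.05  0.01] -0.058
-1.35 [ 0.91 -0.08  0.01] -0.079
-1.33 [ 1.14 -0.11  0.01] -0.099
-1.31 [ 1.36 -0.14  0.01] -0.119
```

```bash
python3 -m jog '[[0.4,-0.03,0,0,0,-0.03,255],[0.67,-0.05,0,0,0,-0.06,255],[0.8,-0.06,0,0,0,-0.06,255],[0.8,-0.06,0,0,0,-0.06,255],[0.8,-0.06,0,0,0,-0.06,255]]'
python3 -m jog '[[0.3,0,0,0,0,0,255],[0.3,0,0,0,0,0,255],[0.3,0,0,0,0,0,255]]'
python3 - <<'E'
from h import *
o=get_obs(); p=np.array(o["tool_pos"])
v=p[:2]-np.array([.5369,.1757]);print(np.linalg.norm(v),np.arctan2(v[1],v[0]))
im=get_image("top"); save(np.hstack([cv2.resize(im[130:215,220:310],None,fx=5,fy=5,interpolation=cv2.INTER_CUBIC)]),"t2.png")
E
```

```text
t: 3.73
tool_pos: [0.5606, 0.063, 0.0966]
tool_rot: [-3.13, -0.245, -0.013]
contact_force: [-0.7, -3.6, -3.8]
opening: 0.0168
t: 3.98
tool_pos: [0.5636, 0.0635, 0.0966]
tool_rot: [-3.13, -0.244, -0.014]
contact_force: [-0.6, -1.9, -4.7]
opening: 0.0171
0.1153059369239211 -1.3370867245627387
```

```bash
python3 -m jog '[[0.3,-0.02,0,0,0,0,255],[0.3,-0.02,0,0,0,0,255],[0.3,-0.02,0,0,0,0,255]]'
python3 -m jog '[[0.3,-0.02,0,0,0,0,255],[0.3,-0.02,0,0,0,0,255],[0.3,-0.02,0,0,0,0,255]]'
```

```text
t: 4.28
tool_pos: [0.5642, 0.0636, 0.0964]
tool_rot: [-3.131, -0.244, -0.002]
contact_force: [-10.5, -5.3, 2.6]
opening: 0.0168
t: 4.53
tool_pos: [0.5642, 0.0636, 0.0964]
tool_rot: [-3.132, -0.244, 0.012]
contact_force: [-13.3, -6.3, 5.1]
opening: 0.0174
```

The stop is felt: 10–13 N and no further travel. I'm releasing and rising.

```bash
python3 -m jog '[[0,0,0,0,0,0,160],[0,0,0,0,0,0,80],[0,0,0,0,0,0,0],[0,0,0,0,0,0,0],[0,0,-4,0,0,0,0],[0,0,-8,0,0,0,0],[0,0,-11,0,0,0,0],[0,0,-11,0,0,0,0]]'
python3 - <<'E'
from h import *
c=calibration("wrist"); im=get_image("wrist"); t=get_image("top")
k=cv2.resize(t[130:215,220:300],None,fx=4.7,fy=4.7,interpolation=cv2.INTER_CUBIC)[:400]
m=np.hstack([im,k]);print(m.shape);save(cv2.resize(m,(800,int(m.shape[0]*800/m.shape[1]))),"w2.png")
e=np.array([np.cos(.2),np.sin(.2)])
print("cx of knob at shut by top:",proj(calibration("top"),[[.5597,.063,.116],[.5642,.0636,.116]]))
print(proj(c,[[.5642,.0636,.116],[.6333,.0295,.06],[.5369,.1757,.078]]).round(1), get_obs()["contact_force"])
E
```

```text
t: 5.2
tool_pos: [0.5698, 0.0639, 0.216]
tool_rot: [3.131, 0.245, 0.012]
contact_force: [0.8, 0.0, 1.3]
opening: 0.0853
(400, 1016, 3)
cx of knob at shut by top: [[272.67159608 179.45502878]
 [272.50985108 178.20272041]]
[[320.  211.5]
 [367.9 127.3]
 [199.3 206.9]] [ 0.05418807 -0.50844215 -0.74599797]
```

View pics/w2.png

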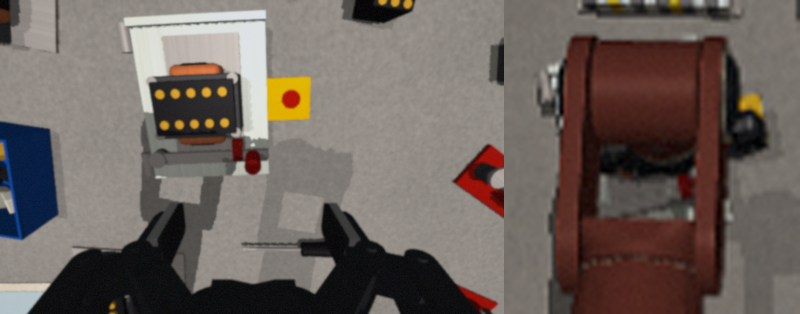

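The latch bar lies in the red catch, with the knob at about (321,210) in the wrist image as predicted. The tray and transformer look undisturbed. Next is the jack.

```bash
python3 -m jog '[[-5.5,24,-3.4,0,0,-1.01,0],[-5.5,24,-3.4,0,0,-1.01,0],[-5.5,24,-3.4,0,0,-1.01,0],[-5.5,24,-3.4,0,0,-1.01,0],[-5.5,24,-3.4,0,0,-1.01,0],[-5.5,24,-3.4,0,0,-1.01,0],[-5.5,24,-3.4,0,0,-1.01,0],[-5.5,24,-3.4,0,0,-1.01,0]]'
python3 - <<'E'
from h import *
c=calibration("wrist")
print(totool([.5398,-.3723,.25]))
E
```

```text
t: 5.97
tool_pos: [0.5488, -0.1853, 0.2418]
tool_rot: [-2.673, -1.647, 0.006]
contact_force: [-0.3, 0.9, 0.7]
opening: 0.0855
[-17.11375861   7.59740948  -0.81271334]
```

```bash
python3 -m jog '[[-17.1,7.6,-0.8,0,0,-0.06,0],[-17.1,7.6,-0.8,0,0,-0.06,0],[-17.1,7.6,-0.8,0,0,-0.06,0],[-17.1,7.6,-0.8,0,0,-0.06,0],[-17.1,7.6,-0.8,0,0,-0.06,0],[-17.1,7.6,-0.8,0,0,-0.06,0],[-17.1,7.6,-0.8,0,0,-0.06,0]]'
python3 - <<'E'
from h import *
print(totool([.5398,-.3723,.25]),get_obs()["tool_rot"])
c=calibration("wrist"); im=get_image("wrist"); save(im,"w3.png")
print(proj(c,[[.5398,-.3723,.066],[.5711,-.2987,.04],[.502,-.4616,.093]]).round(1))
np.save("cw3.npy",c,allow_pickle=True)
t=get_image("top");save(t,"t3.png");np.save("t3.npy",t)
E
```

```text
t: 6.55
tool_pos: [0.5391, -0.3728, 0.2474]
tool_rot: [-2.621, -1.722, 0.006]
contact_force: [0.2, 0.3, 0.1]
opening: 0.0858
[ 0.07433408  0.04704692 -0.26394634] [-2.6208204  -1.72154215  0.00621415]
[[322.5 177.8]
 [322.3  98.9]
 [322.8 271. ]]
```

View pics/w3.png

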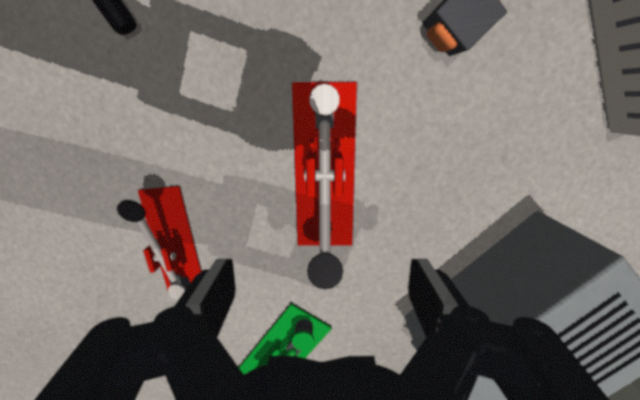

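Run:
```python
from h import *
c=np.load("cw3.npy",allow_pickle=True).item()
P=ray(c,[[325,99],[325,270],[324.5,177]],[.04,.093,.066]);print(P.round(4)); j=P[0]-P[1];print(np.arctan2(j[1],j[0]),np.linalg.norm(j[:2]))
u=j/np.linalg.norm(j[:2]);u[2]=0
o1=P[0]-.08*u; o2=P[1]+.097*u; o=(o1+o2)/2;o[2]=.035;print(o1,o2,totool(o))
```

```text
[[ 0.5737 -0.2999  0.04  ]
 [ 0.5046 -0.4614  0.093 ]
 [ 0.5422 -0.3723  0.066 ]]
1.1663323120192342 0.17560608355079724
[ 0.54226073 -0.37348767  0.04      ] [ 0.54280928 -0.37220622  0.093     ] [-0.04263274  0.46518838 21.31764234]
```

```bash
python3 -m jog '[[0,0.5,4,0,0,0,0],[0,0.5,8,0,0,0,0],[0,0.5,12,0,0,0,0],[0,0.5,16,0,0,0,0],[0,0.5,19,0,0,0,0],[0,0.5,21.3,0,0,0,0],[0,0.5,21.3,0,0,0,0],[0,0.5,21.3,0,0,0,0]]' 60
python3 -m jog '[[0,0,0,0,0,0,120],[0,0,0,0,0,0,255],[0,0,0,0,0,0,255],[0,0,0,0,0,0,255],[0,0,0,0,0,0,255],[0,0,0,0,0,0,255]]'
```

```text
t: 7.32
tool_pos: [0.5423, -0.3702, 0.0335]
tool_rot: [-2.615, -1.726, 0.007]
contact_force: [0.1, -0.3, -0.1]
opening: 0.0853
t: 7.82
tool_pos: [0.5428, -0.3707, 0.036]
tool_rot: [-2.616, -1.726, 0.007]
contact_force: [-4.1, 2.3, 6.7]
opening: 0.0395
```

```bash
python3 -m jog '[[0,0,-4,0,0,0,255],[0,0,-8,0,0,0,255],[0,0,-11,0,0,0,255],[3,0.2,-11,0,0,-0.06,255],[6.5,0.4,-11,0,0,-0.12,255],[10,0.6,-11,0,0,-0.18,255],[13,0.8,-11,0,0,-0.25,255],[13,0.8,-11,0,0,-0.3,255]]'
python3 - <<'E'
from h import *
c=calibration("wrist"); im=get_image("wrist"); save(im,"w4.png"); np.save("cw4.npy",c,allow_pickle=True)
o=get_obs();print(o["tool_pos"],o["tool_rot"],o["opening"]); np.save("o4.npy",o,allow_pickle=True)
print(totool([.666,-.124,.146]))
E
```

```text
t: 8.48
tool_pos: [0.603, -0.2484, 0.1438]
tool_rot: [-2.316, -2.103, 0.0]
contact_force: [-0.2, -0.1, -7.0]
opening: 0.039
[ 0.60193838 -0.25102425  0.14376858] [-2.31632591 -2.10441891  0.00556975] 0.03924725034988394
[13.25811514  5.15936228 -0.20897248]
```

View pics/w4.png

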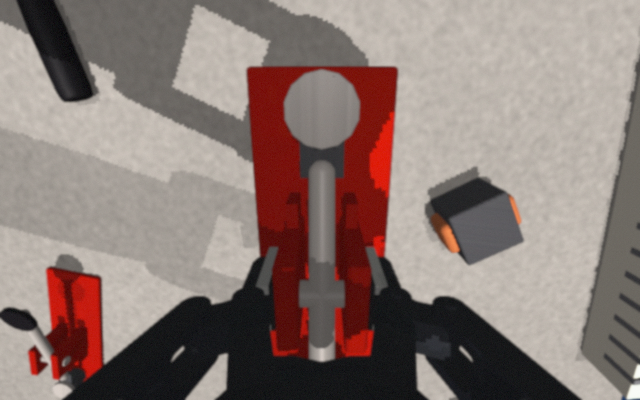

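Run:
```python
from h import *
c=np.load("cw4.npy",allow_pickle=True).item()
p=np.array([.603,-.2484,.1438]);M=R.from_rotvec([-2.316,-2.103,0.0])
cam=-np.array(c["R"]).T@c["t"];print("cam in tool",M.inv().apply(cam-p))
c3=np.load("cw3.npy",allow_pickle=True).item();cam3=-np.array(c3["R"]).T@c3["t"];print(R.from_rotvec([-2.6208,-1.7215,.0062]).inv().apply(cam3-[.5391,-.3728,.2474]))
P=ray(c,[[321.5,109]],p[2]+.004);print("saddle in tool cm",M.inv().apply(P-p)*100)
F=ray(c,[[248,68],[398,68]],p[2]-.036+.008);print("front corners in tool",M.inv().apply(F-p)*100)
```

```text
cam in tool [ 0.08134942  0.00064646 -0.13412357]
[ 0.0815567   0.00063288 -0.13408209]
saddle in tool cm [[ 7.70874922  0.06200689 -0.33192437]]
front corners in tool [[ 9.56492288 -3.58791874  2.92073652]
 [ 9.56935897  3.83587385  2.84789387]]
```

```bash
python3 -m jog '[[4,1.5,0,0,0,-0.1,255],[8,3,0,0,0,-0.2,255],[12,4.5,0,0,0,-0.3,255],[13.2,5.2,0,0,0,-0.3,255],[13.2,5.2,0,0,0,-0.3,255],[13.2,5.2,0,0,0,-0.3,255]]'
```

```text
t: 9.03
tool_pos: [0.6656, -0.1235, 0.1421]
tool_rot: [-1.973, -2.426, 0.006]
contact_force: [-0.0, -0.5, -8.3]
opening: 0.0394
```

```bash
python3 -m jog '[[0,0,0,0,0,0,255],[0,0,0,0,0,0,255]]'
python3 - <<'E'
from h import *
c=calibration("wrist"); im=get_image("wrist"); save(im[:240],"w5.png"); np.save("cw5.npy",c,allow_pickle=True)
print(proj(c,[[.6333,.0295,.06]]))
E
```

```text
t: 9.2
tool_pos: [0.6643, -0.1244, 0.1407]
tool_rot: [-1.974, -2.422, 0.008]
contact_force: [0.2, 0.9, -8.2]
opening: 0.039
[[323.86883351 -31.37650953]]
```

View pics/w5.png

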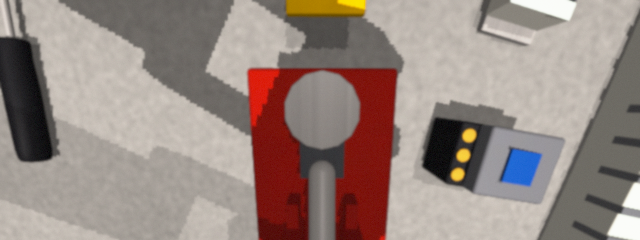

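Run:
```python
from h import *
c=np.load("cw5.npy",allow_pickle=True).item()
im=cv2.imread("pics/w5.png")[:18,280:372]
for r in range(0,18,2): print(r,im[r,10:80:20].tolist())
P=ray(c,[[287,14],[366,14],[287,10],[364,10]],[.052,.052,.06,.06]);print(P.round(4),np.linalg.norm(P[0]-P[1]),np.arctan2(*(P[1]-P[0])[[1,0]]))
c2=calibration("wrist")
# dot from w2 wrist view not stored; compare lug-edge-derived dot
m=(P[0]+P[1])/2; n=np.array([-np.sin(.203),np.cos(.203)]); print("dot from edge",m[:2]+n*.023)
M=R.from_rotvec(get_obs()["tool_rot"]);
```

```text
0 [[0, 127, 170], [0, 130, 177], [0, 129, 174], [0, 223, 251]]
2 [[0, 124, 167], [0, 127, 174], [0, 128, 173], [0, 223, 251]]
4 [[0, 125, 171], [0, 128, 175], [0, 127, 173], [0, 218, 250]]
6 [[0, 129, 171], [0, 127, 173], [0, 125, 171], [0, 167, 220]]
8 [[0, 127, 171], [0, 127, 173], [0, 125, 171], [0, 130, 178]]
10 [[0, 125, 169], [0, 128, 174], [0, 126, 171], [0, 133, 178]]
12 [[0, 118, 159], [0, 118, 162], [0, 120, 163], [0, 124, 171]]
14 [[0, 87, 118], [0, 88, 118], [0, 88, 119], [0, 89, 122]]
16 [[35, 75, 94], [25, 73, 97], [29, 78, 98], [38, 81, 104]]
[[0.6144 0.0026 0.052 ]
 [0.6646 0.0129 0.052 ]
 [0.6153 0.0031 0.06  ]
 [0.6624 0.0127 0.06  ]] 0.05127518846347888 0.20158308671331004
dot from edge [0.63487919 0.03026396]
```

The lug edge is parallel to the jack's front, and the dot estimates agree at about (0.6348, 0.0298). I'm lowering at the standoff, then sliding in.

```bash
python3 -m jog '[[0,0,3,0,0,0,255],[0,0,6,0,0,0,255],[0,0,8.5,0,0,0,255],[0,0,9.8,0,0,0,255],[0,0,9.8,0,0,0,255],[0,0,9.8,0,0,0,255]]'
python3 - <<'E'
from h import *
o=get_obs();v=o["tool_rot"];print(totool([.6498,-.0459,.042]),2*np.arctan2(v[1],v[0]),R.from_rotvec(v).as_matrix()[:,2].round(4))
E
```

```text
t: 9.75
tool_pos: [0.6629, -0.1245, 0.0433]
tool_rot: [-1.975, -2.421, 0.007]
contact_force: [0.6, 0.8, -6.4]
opening: 0.0396
[7.96409717 0.29860759 0.20340985] -4.51024367933605 [-0.0161  0.0071 -0.9998]
```

```bash
python3 -m jog '[[2,0.1,0.1,0,0,0,255],[4,0.2,0.1,0,0,0,255],[6,0.3,0.1,0,0,0,255],[8,0.3,0.1,0,0,0,255],[8,0.3,0.1,0,0,0,255],[8,0.3,0.1,0,0,0,255]]'
python3 - <<'E'
from h import *
print(totool([.6498,-.0459,.036]))
E
```

```text
t: 10.25
tool_pos: [0.6513, -0.0451, 0.0458]
tool_rot: [-1.976, -2.426, 0.005]
contact_force: [0.4, -0.5, -7.4]
opening: 0.0397
[-0.06077134 -0.15307673  0.98538594]
```

```bash
python3 -m jog '[[-0.06,-0.15,0.4,0,0,0,255],[-0.06,-0.15,0.8,0,0,0,255],[-0.06,-0.15,1.0,0,0,0,255],[-0.06,-0.15,1.1,0,0,0,255],[-0.06,-0.15,1.1,0,0,0,255],[-0.06,-0.15,1.1,0,0,0,255]]'
python3 - <<'E'
from h import *
o=get_obs();print(totool([.6498,-.0459,.036]),o["contact_force"],R.from_rotvec(o["tool_rot"]).apply([.0772,.0006,-.0035])+o["tool_pos"])
E
```

```text
t: 10.75
tool_pos: [0.6505, -0.0468, 0.0363]
tool_rot: [-1.977, -2.426, 0.005]
contact_force: [-4.5, -3.1, 4.1]
opening: 0.0394
[ 0.09797068 -0.04722008  0.02965091] [-4.48028892 -3.06889253  4.14079921] [0.63551994 0.02894902 0.0403359 ]
```

```bash
python3 -m jog '[[0,0,0,0,0,0,160],[0,0,0,0,0,0,60],[0,0,0,0,0,0,0],[0,0,-2,0,0,0,0],[0,0,-6,0,0,0,0],[0,0,-10,0,0,0,0],[0,0,-14,0,0,0,0],[-3,0,-18,0,0,0,0]]'
python3 -m jog '[[-7,0,-4,0,0,0,0],[-7,0,-4,0,0,0,0],[-7,0,-4,0,0,0,0],[-7,0,-4,0,0,0,0]]'
python3 -m jog '[[0,0,0,0,0,0,0],[0,0,0,0,0,0,0]]'
python3 - <<'E'
from h import *
c=calibration("wrist"); im=get_image("wrist"); save(im,"w6.png"); np.save("cw6.npy",c,allow_pickle=True)
j=1.774;u=np.array([np.cos(j),np.sin(j)]);s=np.array([.6355,.0289])
print(proj(c,[[.6348,.0298,.06],[*(s-.08*u),.066],[*(s-.177*u),.093]]).round(1))
E
```

```text
t: 11.42
tool_pos: [0.6584, -0.0692, 0.2137]
tool_rot: [-1.974, -2.432, -0.001]
contact_force: [1.8, 0.6, -0.0]
opening: 0.0854
t: 11.75
tool_pos: [0.6745, -0.1398, 0.2563]
tool_rot: [-1.98, -2.434, -0.005]
contact_force: [0.4, 0.5, -1.4]
opening: 0.0852
t: 11.92
tool_pos: [0.6743, -0.139, 0.2554]
tool_rot: [-1.979, -2.434, -0.004]
contact_force: [-0.6, -0.2, 0.0]
opening: 0.0859
[[316.8  -2.6]
 [317.2  87.7]
 [316.9 188.4]]
```

View pics/w6.png

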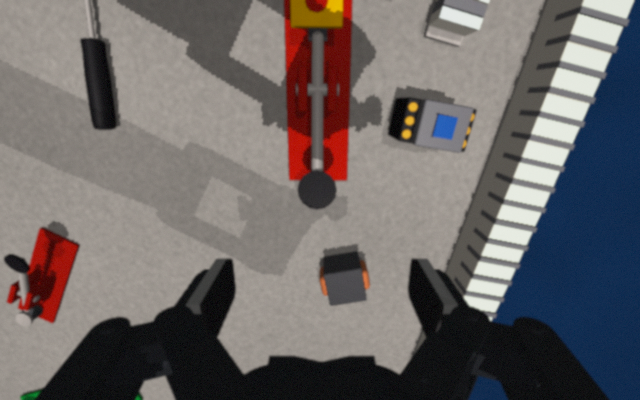

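The jack stands as planned: pad at (317,189) against the predicted (317,188), handle pointing straight at the lug, and the edge of the dot visible at (317,2). I'm closing the gripper and going above the pad.

Run:
```python
from h import *
print(totool([.6712,-.1445,.116]),R.from_rotvec(get_obs()["tool_rot"]).as_matrix()[:,2].round(4))
```

```text
[-0.59083113 -0.38809378 13.90504452] [-0.0026  0.0053 -1.    ]
```

```bash
python3 -m jog '[[-0.6,-0.4,0,0,0,0,255],[-0.6,-0.4,3,0,0,0,255],[-0.6,-0.4,6,0,0,0,255],[-0.6,-0.4,8,0,0,0,255],[-0.6,-0.4,10,0,0,0,255],[-0.6,-0.4,12,0,0,0,255],[-0.6,-0.4,13.9,0,0,0,255],[-0.6,-0.4,13.9,0,0,0,255]]' 30
python3 -m jog '[[0,0,0,0,0,0,255],[0,0,0,0,0,0,255]]'
python3 - <<'E'
from h import *
j=1.774;u=np.array([np.cos(j),np.sin(j)]);s=np.array([.6355,.0289])
for h in np.linspace(0,.66,8):
    f=.40-h; q=np.r_[s-(.08+.1052*np.cos(f))*u,.052+.1052*np.sin(f)+.008]; print(round(h,2),q.round(4),totool(q).round(2))
E
```

```text
t: 12.63
tool_pos: [0.6674, -0.1431, 0.1096]
tool_rot: [-1.971, -2.427, 0.002]
contact_force: [-0.6, 0.9, -1.5]
opening: -0.0001
t: 12.8
tool_pos: [0.6667, -0.1426, 0.109]
tool_rot: [-1.969, -2.427, 0.003]
contact_force: [-0.1, 0.2, 0.6]
opening: 0.0
0.0 [ 0.6712 -0.1444  0.101 ] [-0.27  0.41  0.8 ]
0.09 [ 0.6719 -0.1477  0.0917] [-0.63  0.42  1.73]
0.19 [ 0.6724 -0.1502  0.0821] [-0.89  0.43  2.68]
0.28 [ 0.6727 -0.1518  0.0723] [-1.06  0.44  3.66]
0.38 [ 0.6729 -0.1525  0.0624] [-1.14  0.45  4.65]
0.47 [ 0.6728 -0.1522  0.0525] [-1.13  0.46  5.64]
0.57 [ 0.6726 -0.1511  0.0426] [-1.03  0.48  6.62]
0.66 [ 0.6722 -0.149   0.033 ] [-0.83  0.49  7.59]
```

```bash
python3 -m jog '[[-0.27,0.4,0,0,0,0,255],[-0.27,0.4,0.4,0,0,0,255],[-0.4,0.4,1,0,0,0,255],[-0.6,0.4,1.7,0,0,0,255],[-0.75,0.4,2.2,0,0,0,255],[-0.9,0.4,2.7,0,0,0,255],[-1.0,0.4,3.2,0,0,0,255],[-1.05,0.4,3.7,0,0,0,255]]'
python3 - <<'E'
from h import *
j=1.774;u=np.array([np.cos(j),np.sin(j)]);s=np.array([.6355,.0289])
for h in np.linspace(.2,.65,7):
    f=.40-h; q=np.r_[s-(.08+.1052*np.cos(f))*u,.052+.1052*np.sin(f)+.008]; print(round(h,2),q.round(4),totool(q).round(2))
E
```

```text
t: 13.47
tool_pos: [0.6728, -0.152, 0.072]
tool_rot: [-1.97, -2.427, 0.002]
contact_force: [0.5, 0.7, 4.9]
opening: 0.0002
0.2 [ 0.6725 -0.1504  0.0809] [ 0.17 -0.01 -0.88]
0.28 [ 0.6727 -0.1517  0.0731] [ 0.03  0.   -0.11]
0.35 [ 0.6728 -0.1524  0.0653] [-0.05  0.01  0.68]
0.42 [ 0.6729 -0.1525  0.0574] [-0.07  0.02  1.47]
0.5 [ 0.6728 -0.152   0.0495] [-0.03  0.03  2.25]
0.57 [ 0.6726 -0.1509  0.0417] [0.07 0.03 3.04]
0.65 [ 0.6722 -0.1493  0.034 ] [0.23 0.04 3.81]
```

Good contact: 4.9 N at a handle angle of about 0.29. I'm continuing to the stop.

```bash
python3 -m jog '[[-0.05,0,0.6,0,0,0,255],[-0.06,0,1.1,0,0,0,255],[-0.06,0,1.6,0,0,0,255],[-0.03,0,2.1,0,0,0,255],[0,0,2.6,0,0,0,255],[0.05,0,3.0,0,0,0,255],[0.1,0,3.3,0,0,0,255],[0.1,0,3.5,0,0,0,255]]'
python3 -m jog '[[0,0,0.2,0,0,0,255],[0,0,0.3,0,0,0,255],[0,0,0.3,0,0,0,255]]'
```

```text
t: 14.13
tool_pos: [0.6729, -0.1507, 0.0396]
tool_rot: [-1.97, -2.428, 0.002]
contact_force: [-6.5, 3.1, 21.1]
opening: -0.0001
t: 14.38
tool_pos: [0.6731, -0.1509, 0.0398]
tool_rot: [-1.969, -2.428, 0.003]
contact_force: [-7.8, 1.2, 18.9]
opening: 0.0002
```

Run:
```python
from h import *
s=get_image("scene"); c=calibration("scene")
print(proj(c,[[.6348,.0298,.06],[.6348,.0298,.085],[.6731,-.1509,.031]]).round(1))
k=cv2.resize(s[150:260,270:450],None,fx=4.4,fy=4.4,interpolation=cv2.INTER_CUBIC); save(k,"s7.png"); print(k.shape)
```

```text
[[362.9 217.5]
 [363.5 212.9]
 [312.9 254.4]]
(484, 792, 3)
```

View pics/s7.png

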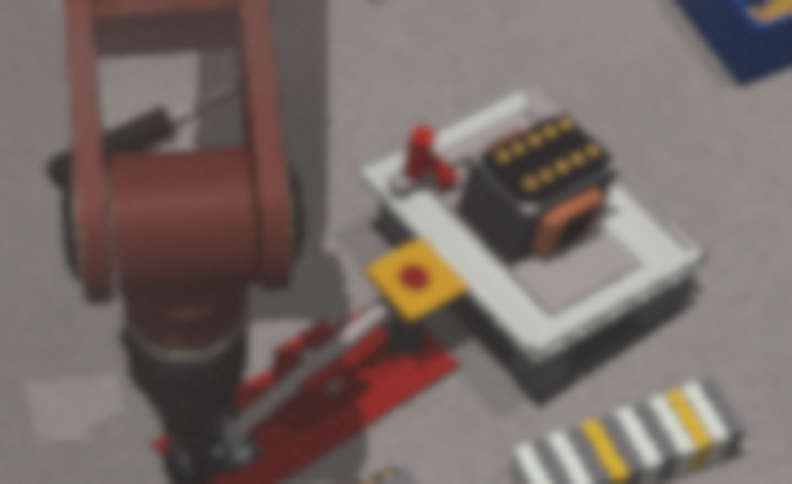

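The tray is raised: the dot in the scene image is at (364.1,213.2), and the lifted prediction is (363.5,212.9). The latch is shut and the transformer is in place. Now the handle goes fully back up.

```bash
python3 -m jog '[[-0.1,0,-1,0,0,0,255],[-0.15,0,-2,0,0,0,255],[-0.1,0,-3,0,0,0,255],[0,0,-4,0,0,0,255],[0.2,0,-5,0,0,0,255],[0.4,0,-6,0,0,0,255],[0.6,0,-7,0,0,0,255],[0.7,0,-8,0,0,0,255]]'
python3 -m jog '[[0,0,-0.5,0,0,0,255],[0,0,-0.5,0,0,0,255],[0,0,-0.5,0,0,0,255],[0,0,-0.5,0,0,0,255]]'
python3 - <<'E'
from h import *
print(get_obs()["contact_force"])
c=calibration("scene"); s=get_image("scene"); t=get_image("top"); w=get_image("wrist"); np.save("w8.npy",w)
k=cv2.resize(s[180:290,270:410],None,fx=3.6,fy=3.6,interpolation=cv2.INTER_CUBIC)
w=cv2.resize(w,None,fx=.46,fy=.46); w=np.vstack([w,np.zeros((k.shape[0]-w.shape[0],w.shape[1],3),np.uint8)])
m=np.hstack([k,w]);print(m.shape);save(m,"s8.png")
j=1.774;u=np.array([np.cos(j),np.sin(j)]);q=np.array([.6355,.0289])
print(proj(c,[[.6348,.0298,.06],[*(q-.177*u),.093],[*(q-.183*u),.031]]).round(1))
for h in np.linspace(0,.6,3):
    f=.40-h; p=np.r_[q-(.08+.1052*np.cos(f))*u,.052+.1052*np.sin(f)+.008]; print(round(h,2),p.round(4),totool(p).round(2))
E
```

```text
t: 15.1
tool_pos: [0.6725, -0.1443, 0.1201]
tool_rot: [-1.968, -2.428, 0.003]
contact_force: [0.3, 0.3, 0.0]
opening: -0.0
t: 15.43
tool_pos: [0.6722, -0.1443, 0.1244]
tool_rot: [-1.968, -2.427, 0.004]
contact_force: [-0.0, -0.7, -0.1]
opening: 0.0001
[-0.00671025 -0.7260723  -0.07497085]
(396, 798, 3)
[[362.9 217.5]
 [314.4 242.3]
 [313.  254.1]]
0.0 [ 0.6712 -0.1444  0.101 ] [-0.02 -0.06  2.31]
0.3 [ 0.6728 -0.152   0.0705] [-0.84 -0.02  5.35]
0.6 [ 0.6725 -0.1504  0.0391] [-0.72  0.02  8.49]
```

View pics/s8.png

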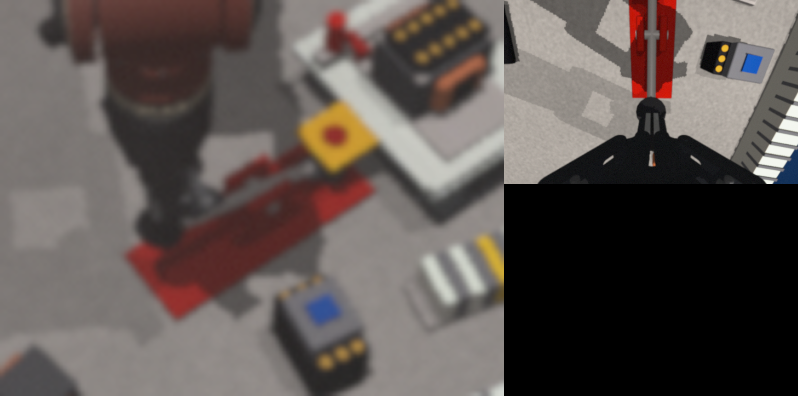

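Fully back up: the dot is at (363.6,217.8), so the tray is down, and the pad is at about (315,242.5) against a predicted (314.4,242.3) at rest. The jack hasn't shifted. Final press.

```bash
python3 -m jog '[[0,0,1.2,0,0,0,255],[0,0,2.3,0,0,0,255],[-0.2,0,2.9,0,0,0,255],[-0.4,0,3.5,0,0,0,255],[-0.6,0,4.1,0,0,0,255],[-0.75,0,4.7,0,0,0,255],[-0.82,0,5.2,0,0,0,255],[-0.85,0,5.7,0,0,0,255]]'
python3 - <<'E'
from h import *
j=1.774;u=np.array([np.cos(j),np.sin(j)]);q=np.array([.6355,.0289])
for h in (.4,.5,.6):
    f=.40-h; p=np.r_[q-(.08+.1052*np.cos(f))*u,.052+.1052*np.sin(f)+.008]; print(round(h,2),p.round(4),totool(p).round(2))
E
```

```text
t: 16.25
tool_pos: [0.6729, -0.1519, 0.067]
tool_rot: [-1.967, -2.426, 0.004]
contact_force: [-2.4, 2.4, 6.2]
opening: -0.0002
0.4 [ 0.6729 -0.1525  0.06  ] [-0.06 -0.01  0.7 ]
0.5 [ 0.6728 -0.152   0.0495] [-0.02  0.01  1.75]
0.6 [ 0.6725 -0.1504  0.0391] [0.12 0.02 2.79]
```

```bash
python3 -m jog '[[-0.05,0,0.5,0,0,0,255],[-0.06,-0.02,1.0,0,0,0,255],[-0.04,-0.03,1.5,0,0,0,255],[0,-0.05,2.0,0,0,0,255],[0.05,-0.07,2.5,0,0,0,255],[0.1,-0.08,2.8,0,0,0,255],[0.1,-0.1,3.0,0,0,0,255],[0.1,-0.1,3.1,0,0,0,255]]'
python3 -m jog '[[0,0,0.3,0,0,0,255],[0,0,0.3,0,0,0,255],[0,0,0.3,0,0,0,255],[0,0,0.3,0,0,0,255],[0,0,0.3,0,0,0,255],[0,0,0.3,0,0,0,255]]'
python3 - <<'E'
from h import *
s=get_image("scene"); s2=get_image("scene"); print(get_obs()["contact_force"],get_obs()["tool_pos"])
save(cv2.resize(s[150:270,270:450],None,fx=4.4,fy=4.4,interpolation=cv2.INTER_CUBIC),"s9.png")
E
```

```text
t: 16.92
tool_pos: [0.673, -0.1509, 0.0397]
tool_rot: [-1.968, -2.428, 0.001]
contact_force: [-6.7, 5.1, 18.6]
opening: 0.0001
t: 17.42
tool_pos: [0.6741, -0.1516, 0.0398]
tool_rot: [-1.97, -2.43, 0.0]
contact_force: [-5.1, 2.3, 13.1]
opening: -0.0
[-5.44558886  1.5459155  12.85400079] [ 0.67414669 -0.15159452  0.03985496]
```

View pics/s9.png

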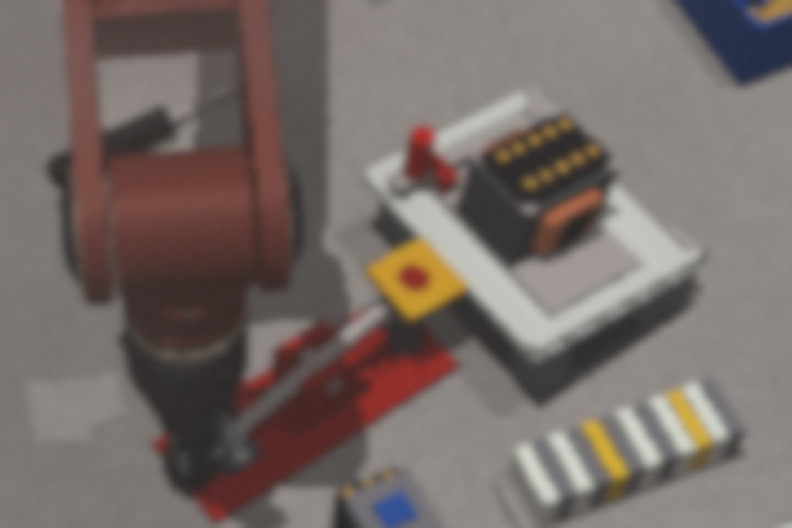

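Same picture as the first stroke: dot at (414,277) in the crop, so the tray is up. The saddle is under the lug, the latch is shut, and the tips rest on the pad at 13 N against the stop. I'm handing in.

```bash
python3 -c "
from station import *
print(finish_job())"
```

```text
the job is handed in; nothing more can be done
None
```

The job is handed in at about 17.5 s of the 72 s allowed. All steps were done in the order asked, and none of my checks failed.

- **Latch:** I swung the bar by its knob until it met the stop (10–13 N, no further travel). The picture afterwards shows it lying in the red catch.
- **Jack:** I picked the larger red jack and stood it on the bench with its saddle under the lug. My estimate puts the saddle about 1 mm from the point under the red dot. The saddle itself is hidden by the lug, so this comes from the grip measurement and the pad position, and I could not see it directly. I then let go of the jack.
- **Trial stroke:** I pressed the handle down to its stop at about 20 N. The dot rose to the image position predicted for the lifted tray. I then let the handle fully back up; the dot and pad returned to their rest positions and the jack had not moved.
- **Final hold:** The handle is down at the same height as on the first stroke, held with about 13 N. The tray is up on the saddle, the transformer looks in place, and only the fingertips touch the jack's pad.

A small sideways force of about 5 N remains at the pad. The fingertips crept about 1 mm sideways on it during the hold, while their height stayed the same.

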